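# Refit the toasted-sandwich plate in the sandwich maker

## Robot

A 6-joint arm with a two-finger parallel gripper is mounted at the origin on the work surface. World frame = base frame: x ahead of the robot, y to its left, z up, the work surface at z = 0. Lengths are in m, angles in rad, forces in N, time in s.
With the tool pointing down it reaches from about 0.425 to 0.925 m from the base axis. Payload 12.5 kg.
Tool frame: the origin (TCP) lies midway between the tips of the shut fingers; the grasp point (between the pads) lies 19 mm behind it; z points along the fingers, y is the line along which they close (so a half turn about z gives the same grasp; the last joint's range is limited). The gripper opens to 85 mm and grips with 20 to 120 N. Pads are 22 mm wide; open, the fingers measure 114 mm over their backs; the gripper's body (76 mm by 85 mm) begins 54 mm behind the grasp point. The pads swing forward as they close: fully open they stand 13 mm farther back than shut.
Start: joints at [-1.376, 0.491, 1.559, -0, 1.092, -0.106], TCP at [0.185, -0.597, 0.231] pointing down, gripper open.
Joint ranges: [-3.1, 3.1], [-0.84, 2.19], [0.05, 2.79], [-1.13, 4.28], [0.06, 2.93], [-2.69, 2.69]. Speed limits (rad/s): [2.22, 2.22, 2.79, 3.14, 3.14, 3.14].

## Interface

Orientations are given as a rotation vector (axis times angle).
In Python, from cell import manip, cams, ticket gives the robot as it stands (manip), with the cameras (cams) and the job (ticket).
- The arm moves only by the shell command python3 nudge.py 'ROWS' [OPENING] [FORCE]. ROWS is a JSON list that holds a single list of rows (three levels of brackets), with 1 to 8 rows, each of 6 numbers: dx, dy, dz in m, then a rotation vector rx, ry, rz in rad; each row is the pose to reach, as a shift and turn from the pose commanded when the command began, along the tool's axes at that moment; what a row does not reach only later rows make up. A row lasts 1/10 s, in which the tool goes at most 0.05 m and 0.15 rad, less where a joint would pass 70% of its speed; a pose out of reach is approached as far as the arm can. OPENING is the finger opening in m, set as the command begins (- or left out keeps the last). The fingers move at their own pace and stop on an object; FORCE is the grip in N (left out, the last holds). Time passes only in rows, so rows that do not move let the fingers close. It prints the time, the measured TCP pose, the force, the opening and the grip force at its end. Input that does not fit is refused with a message, and nothing moves.
- manip.state(): the state, without advancing time (a new reading comes with each control period).
- cams.grab_frame(name): name is "side" or "top"; returns a dict with "image" (384x512x3 uint8, red, green, blue), "mtx" (3x3 intrinsics, pixels), "world_to_cam" (4x4, takes a point from world to camera coordinates). Camera axes: x right, y up, looking along -z (the intrinsics and any distortion apply to the point x, -y, -z); pixel columns grow to the right and rows downward; lengths in m; the calibration is good to about 2 mm. A picture is of the moment at which its call begins. There is no depth.
- ticket.sign_off(): hands the job in; it is judged then, once.
The state is a dict: "t": time; "joint_pos": joint angles; "qd": joint speeds; "effort": joint torques, N m; "position": TCP position; "tcp_rot": TCP orientation; "contact_force": force on the tool from outside, world axes, zero at the start; "ft_torque": the same for the moment, N m; "grip_width": finger opening in m; "grip_force": force on a finger pad.
Only numpy, scipy, OpenCV 4.12 (cv2) and the standard library are available. Lean on these libraries where they do the work, as an engineer would, in place of code of your own. Each camera call takes 0.05 s, during which the arm holds its last target. There are 200 camera calls.

## Task

Fit the clean toasted-sandwich plate (the one with the deep pockets, not the ribbed grill plate) into the empty lower bed of the open sandwich maker: lift it out of the dish rack, hook its two rear tabs under the lips at the back of the bed, then swing its front down and press until it lies fully home and the front spring clip has snapped over its edge. Let go of it, and leave the ribbed plate and everything else on the worktop where they are.

Things in the scene. Friction and masses are not known exactly. Their poses are not given: they have to be found in the camera images.
- toastplate: The wanted sandwich plate: dark cast metal, 0.28-0.56 kg, two deep pockets. Origin: centre of underside; x to its rear (tab edge), y along its length, z up. Frame mm: rim 124 (x) by 200 (y), z 14 to 20; tray below 104 by 184, underside z 0, pocket floor z 4, low diagonal ridges to z 14. Starts flat in a bay of the rack, pockets up, length along the rack's x, tabs towards the rack's +y.
- toast_ridge (a point): Middle of the top of the straight ridge between the wanted plate's two pockets (plate frame 0, 0, 22 mm). The ridge runs along plate x: 10 mm wide, 96 long, 18 high above the pocket floor. Pinch it from above, fingertips down in the pockets (clear 25 mm either side for plate x -14 to 40 mm).
- toast_tab_a (a point): Middle of one of the wanted plate's two flat rear tabs (plate frame 67, 60, 17 mm). The tab is 10 mm (x) by 30 (y) by 4 thick: x 62 to 72, y 45 to 75, z 15 to 19.
- toast_tab_b (a point): Middle of the other rear tab (plate frame 67, -60, 17 mm), same size.
- toast_front (a point): Middle of the wanted plate's front rim edge (plate frame -62, 0, 17 mm).
- grillplate: The other plate, not wanted: same outline, rim and tabs, but a ribbed grill face (nine parallel ribs) in place of the pockets. Origin and axes as for the wanted plate. Lies in the other bay of the rack.
- press: Sandwich maker, black, fixed, 240 mm wide (y), 200 deep (x) plus 28 mm carrying grip in front. Origin: on the worktop under the middle of its bed; x to its rear (hinge), z up; the front roughly faces the robot. Lid open, leaning back 20 degrees from upright, its face about 95 mm behind the bed's middle at the foot.
- lid_top (a point): Top of the open lid, about 290 mm above the worktop.
- bed (a point): Seat of the empty bed, 45 mm above the worktop: a fitted plate's origin comes here, axes parallel to the press's. Frame mm: plate rests on four bosses, tops z 0 (pan 14 lower). Inner faces: sides y -104 and 104, front x -65 (these wall tops z 19), rear x 75 (top z 28). A plate laid in level stays on top of the lips: it goes in rear end first, front raised 10 to 20 degrees.
- lip_a (a point): Middle of the lower front edge of one of the two fixed steel lips that reach out from the rear wall over the tabs' places (bed frame 65, 60, 21.5 mm). The lip spans bed x 65 to 79, y 42 to 78, z 21.5 to 25.5 mm; a tab goes under it (2.5 mm free above a tab at home).
- lip_b (a point): The same point of the other lip (bed frame 65, -60, 21.5 mm).
- clip (a joint): Steel spring clip, 40 mm wide, middle of the bed's front. Its slanting leaf has its foot 3 mm over the home plate's front edge (bed x -59, z 21 mm), slopes up to x -65, z 34; block behind to x -89. Value m: 0 at rest, up to 0.007 pushed to the front. Pressing the plate's front down with 5 to 15 N pushes it 3 mm forward; it then springs back to 0 over the rim.
- rack: White dish rack, fixed, 270 mm (x) by 340 (y), black drip tray under it. Origin: on the worktop under its centre; x away from the robot, z up. Floor 12 mm, four rails 62 mm above the worktop: a plate must be lifted over them. A divider (34 mm high) at y 0 makes two bays, centres at y 83 and -83 mm.
- caddy (a point): Top of the cutlery in the caddy outside the rack's far rail (rack x 138 to 193, y -125 to 5 mm), 205 mm above the worktop.
- mill: Bystander: pepper mill, dark turned wood, 50 mm across, 150 mm tall. Origin: centre of its underside.
- jar: Bystander: glass jar with steel cap, 52 mm across, 95 mm tall. Origin: centre of its underside.
- soap: Bystander: clear washing-up bottle, 60 mm across, 190 mm tall. Origin: centre of its underside.
- mug: Bystander: white mug with a handle, 82 mm across, 95 mm tall. Origin: centre of its underside.
- bowl: Bystander: blue bowl, 140 mm across, 60 mm tall. Origin: centre of its underside.

How it is judged:
On the way:
1. both rear tabs are under the lips while the plate's front is still raised (x of each of toast_tab_a, toast_tab_b in the frame of bed above 0.0625 m and z of toast_tab_a in the frame of bed between 0.005 and 0.0195 m and z of toast_tab_b in the frame of bed between 0.005 and 0.0195 m and y of toast_tab_a in the frame of bed above 0 m and y of toast_tab_b in the frame of bed below 0 m and z of toast_front in the frame of bed above 0.023 m), for 0.1 s.
At the end, for the whole second after the job is handed in: Both tabs under the rear lips (at least 62.5 mm behind the bed's middle, within 2.5 mm of home height), front edge within 2.5 mm of home height, plate level within 2 degrees and at rest, clip sprung back over the rim to within 1.5 mm of rest, plate let go (x of each of toast_tab_a, toast_tab_b in the frame of bed above 0.0625 m and z of toast_tab_a in the frame of bed between 0.0145 and 0.0195 m and z of toast_tab_b in the frame of bed between 0.0145 and 0.0195 m and y of toast_tab_a in the frame of bed above 0 m and y of toast_tab_b in the frame of bed below 0 m and z of toast_front in the frame of bed between 0.0145 and 0.0195 m and value of joint clip below 0.0015 m and angle between toastplate's own z axis and vertical below 0.035 rad and linear speed of toastplate below 0.02 m/s and contact force between the fingers and toastplate below 0.1 N); the robot touches nothing.
It fails at once if the ribbed plate is shifted by more than 30 mm (distance of grillplate from where it was at the start of the episode above 0.03 m).
It fails at once if the pepper mill or the jar is shifted by more than 30 mm or knocked over (distance of any of mill, jar from where it was at the start of the episode above 0.03 m or angle between any of mill, jar's own z axis and vertical above 0.5 rad).
It fails at once if the soap bottle, mug or bowl is shifted by more than 30 mm or knocked over (distance of any of soap, mug, bowl from where it was at the start of the episode above 0.03 m or angle between any of soap, mug, bowl's own z axis and vertical above 0.5 rad).
It also fails if it takes over 58 s, if anything falls off the work surface, if the arm or the gripper's body presses on something with over 40 N, if the wrist force passes 120 N, or if a joint passes its speed limit or range.

## Working session

There is one attempt and no reset: what is moved stays moved. The work goes in short steps, Python scripts to look and compute and a shell command to move; the robot and the scene stay as the last step left them, time stands still between calls to the robot, and variables do not carry over. Pictures are saved under pics/ and viewed, at most 10 in all, crops included, and the job is handed in when it is done.

```bash
ls; mkdir -p pics; python3 - <<'E'
from cell import manip, cams, ticket
import cv2,json,numpy as np,pickle
s=manip.state();print(s['t'],s['position'],s['tcp_rot'],s['grip_width'],s['contact_force'])
d={}
for n in('side','top'):
    f=cams.grab_frame(n);d[n]=f
    cv2.imwrite(f'pics/{n}0.png',f['image'][:,:,::-1])
    print(n,f.keys(),f['mtx'],np.round(np.linalg.inv(f['world_to_cam']),3))
pickle.dump(d,open('f0.pkl','wb'))
E
```

```text
cell.py
nudge.py
pics
0.0 [ 0.18513965 -0.59670178  0.23071053] [-3.10499806e+00 -4.70468944e-01  7.61124874e-05] 0.0853368094633229 [ 0.42240557  0.37150601 -0.44899772]
side dict_keys(['image', 'mtx', 'world_to_cam']) [[470.00892267   0.         251.28179003]
 [  0.         470.00892267 191.40848323]
 [  0.           0.           1.        ]] [[ 0.978  0.12  -0.172  0.288]
 [-0.21   0.539 -0.816 -1.502]
 [-0.005  0.834  0.552  1.186]
 [ 0.     0.     0.     1.   ]]
top dict_keys(['image', 'mtx', 'world_to_cam']) [[395.83711239   0.         258.48582583]
 [  0.         395.83711239 192.98277932]
 [  0.           0.           1.        ]] [[ 4.100e-02  9.770e-01 -2.090e-01  3.270e-01]
 [-9.990e-01  4.000e-02 -1.000e-02 -3.000e-03]
 [-1.000e-03  2.090e-01  9.780e-01  1.493e+00]
 [ 0.000e+00  0.000e+00  0.000e+00  1.000e+00]]
```

View pics/top0.png

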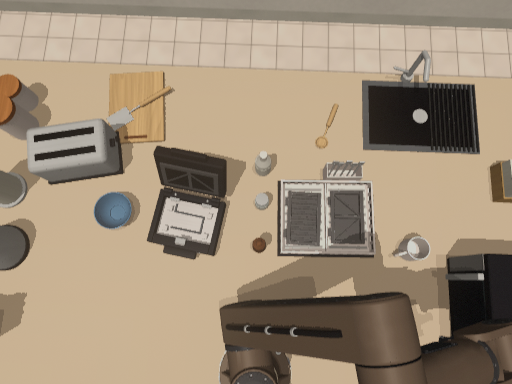

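View pics/side0.png

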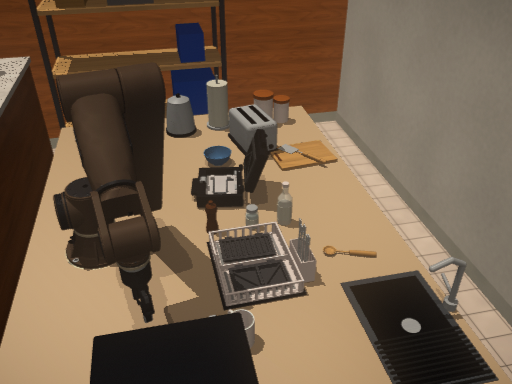

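The top view shows the rack around (325,217): the ribbed plate is in the left bay at (303,216) and the pocket plate in the right bay at (349,216). The press bed is at (187,220). Soap (263,162), jar (262,200) and mill (259,244) stand between them. I'll enlarge these areas next.

```bash
python3 - <<'E'
import pickle,cv2,numpy as np
d=pickle.load(open('f0.pkl','rb'))
def c(n,x,y,w,h,g=5):
    a=d[n]['image'][y:y+h,x:x+w,::-1]; a=cv2.resize(a,(400,300),interpolation=cv2.INTER_CUBIC)
    return np.clip(a.astype(float)*g,0,255).astype(np.uint8) if g!=1 else a
A=np.vstack([np.hstack([c('top',275,170,104,90*78//90,2),c('top',140,180,104,78,1.3)]),np.hstack([c('side',205,222,104,78,2),c('side',180,145,104,78,1.3)])])
cv2.imwrite('pics/crops.png',A)
E
```

```text
(no output)
```

View pics/crops.png

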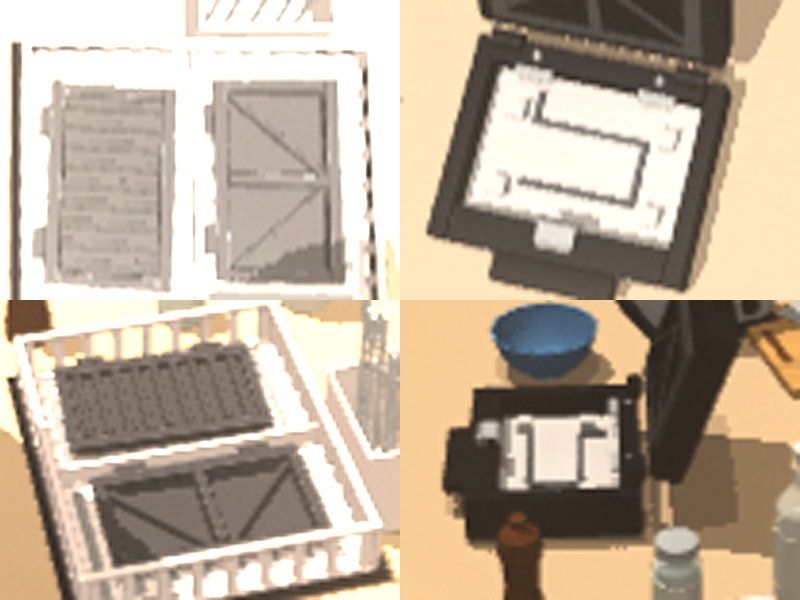

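The wanted plate fills the top-crop area (216..345, 80..283), with its ridge horizontal at row ~178 and its tabs on the left (world +y). The bed interior is a bright quad with corners at (500,68), (700,108), (672,247) and (465,205). The lips show as pale patches at (533,75) and (657,98), and the clip at (555,235). Next I'll take contours and cast rays from them.

```bash
cat > h.py <<'E'
import pickle,cv2,numpy as np
def ray(f,u,v):
    K=f['mtx'];T=np.linalg.inv(f['world_to_cam'])
    c=np.array([(u-K[0,2])/K[0,0],-(v-K[1,2])/K[1,1],-1.]);return T[:3,3],T[:3,:3]@c
def onz(f,u,v,z):
    o,d=ray(f,u,v);return o+d*(z-o[2])/d[2]
def tri(fa,a,fb,b):
    o1,d1=ray(fa,*a);o2,d2=ray(fb,*b)
    t=np.linalg.lstsq(np.c_[d1,-d2],o2-o1,rcond=None)[0]
    p,q=o1+t[0]*d1,o2+t[1]*d2;return (p+q)/2,np.linalg.norm(p-q)
def proj(f,p):
    c=f['world_to_cam']@np.r_[p,1];K=f['mtx'];return np.array([K[0,2]+K[0,0]*c[0]/-c[2],K[1,2]+K[1,1]*c[1]/c[2]])
E
python3 - <<'E'
from h import *
d=pickle.load(open('f0.pkl','rb'));S=8
def quad(n,x,y,w,h,seed,inv,thr=None,k=5):
    f=d[n];g=cv2.cvtColor(f['image'],cv2.COLOR_RGB2GRAY)[y:y+h,x:x+w]
    g=cv2.resize(g,None,fx=S,fy=S,interpolation=cv2.INTER_CUBIC)
    if thr is None: thr=cv2.threshold(g,0,255,cv2.THRESH_OTSU)[0]
    m=((g<thr) if inv else (g>thr)).astype(np.uint8)
    m=cv2.morphologyEx(m,cv2.MORPH_CLOSE,np.ones((4*S,4*S)))
    m=cv2.morphologyEx(m,cv2.MORPH_OPEN,np.ones((k*S,k*S)))
    l=cv2.connectedComponents(m)[1];i=l[(seed[1]-y)*S,(seed[0]-x)*S]
    c=max(cv2.findContours((l==i).astype(np.uint8),0,1)[0],key=cv2.contourArea)
    hl=cv2.convexHull(c)
    r=cv2.minAreaRect(hl)
    ap=cv2.approxPolyDP(hl,0.03*cv2.arcLength(hl,True),True)[:,0]
    cv=lambda p:(np.array(p)+.5)/S-.5+[x,y]
    print(n,thr,i,'rect',np.round(cv(cv2.boxPoints(r)),2).tolist(),'poly',np.round(cv(ap),2).tolist())
    return cv(cv2.boxPoints(r)),cv(ap),(l==i)
im=[]
for args in [('top',328,184,44,64,(345,210),1,None,12),('top',282,184,42,64,(303,215),1,None,12),('top',150,190,70,60,(185,218),0,None,6),('side',190,170,60,40,(222,183),0,None,5),('side',222,258,80,55,(255,274),1,None,7)]:
    r,a,m=quad(*args);im.append(m)
    n=args[0];f=d[n]
    z=.032 if args[1]>215 and n=='top' or args[1]==222 else .064
    W=np.array([onz(f,*p,z) for p in (r if n=='top' else a)]);print('  z',z,np.round(W[:,:2],4).tolist(),'c',np.round(W.mean(0),4),'edges',np.round(np.linalg.norm(W-np.roll(W,-1,0),axis=1),4))
    x,y,w,h=args[1:5]
    b=cv2.resize(f['image'][y:y+h,x:x+w,::-1],None,fx=S,fy=S,interpolation=cv2.INTER_CUBIC)
    e=cv2.Canny(m.astype(np.uint8)*255,50,100);b[e>0]=(0,0,255);im[-1]=cv2.resize(b,(266,290))
cv2.imwrite('pics/seg.png',np.vstack([np.hstack(im[:3]),np.hstack(im[3:]+[im[0]*0])]))
E
```

```text
top 133.0 1 rect [[329.81, 190.31], [371.44, 190.31], [371.44, 247.44], [329.81, 247.44]] poly [[362.44, 190.31], [371.44, 247.44], [330.81, 247.44], [329.94, 190.56]]
  z 0.032 [[0.6602, -0.2573], [0.6666, -0.4145], [0.4518, -0.4105], [0.4455, -0.2581]] c [ 0.556  -0.3351  0.032 ] edges [0.1573 0.2148 0.1526 0.2147]
top 135.0 1 rect [[285.48, 244.63], [287.4, 190.95], [321.53, 192.17], [319.61, 245.85]] poly [[288.19, 191.56], [320.56, 193.19], [319.44, 245.19], [286.19, 243.56]]
  z 0.032 [[0.4491, -0.0954], [0.6512, -0.0972], [0.6517, -0.2261], [0.4498, -0.2206]] c [ 0.5504 -0.1598  0.032 ] edges [0.2021 0.1289 0.202  0.1253]
top 126.0 2 rect [[155.41, 239.86], [164.68, 194.61], [218.64, 205.65], [209.38, 250.91]] poly [[166.94, 197.31], [216.81, 207.94], [209.69, 242.94], [176.56, 244.19], [158.19, 233.06]]
  z 0.064 [[0.4443, 0.3753], [0.6118, 0.357], [0.5786, 0.1554], [0.4129, 0.1783]] c [0.5119 0.2665 0.064 ] edges [0.1685 0.2043 0.1673 0.1994]
side 102.0 2 rect [[206.77, 175.02], [236.47, 174.35], [236.91, 193.39], [207.2, 194.06]] poly [[236.31, 174.56], [236.19, 193.19], [207.19, 193.56], [207.31, 176.06]]
  z 0.064 [[0.6002, 0.3091], [0.5715, 0.1582], [0.4492, 0.1824], [0.4688, 0.3251]] c [0.5224 0.2437 0.064 ] edges [0.1536 0.1247 0.144  0.1323]
side 115.0 1 rect [[221.56, 257.56], [291.31, 257.56], [291.31, 312.44], [221.56, 312.44]] poly [[283.81, 257.56], [291.31, 288.94], [248.19, 312.44], [221.56, 312.44], [221.56, 257.56]]
  z 0.032 [[0.6721, -0.2509], [0.6546, -0.4095], [0.4909, -0.4799], [0.4075, -0.4616], [0.449, -0.2017]] c [ 0.5348 -0.3607  0.032 ] edges [0.1596 0.1783 0.0853 0.2632 0.2284]
```

View pics/seg.png

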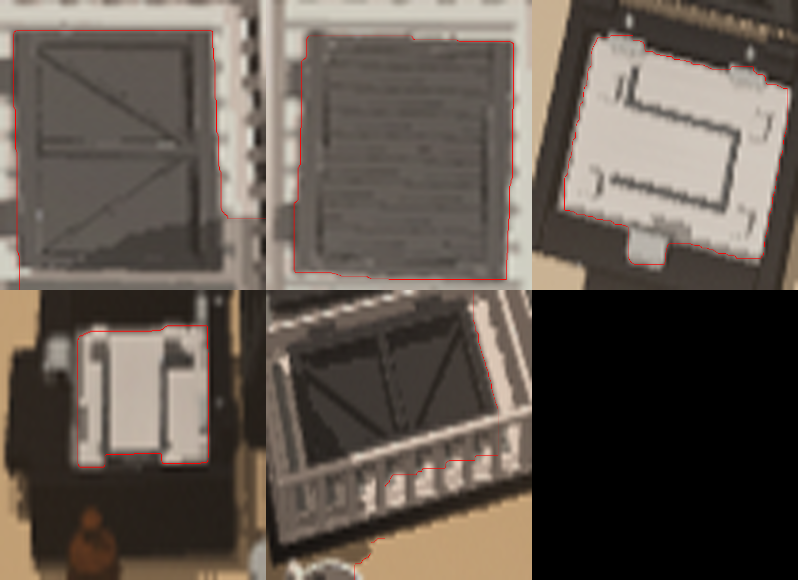

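The segmentation is clean on the wanted plate (left, top and right edges) and on the pan. I'll make one more enlargement with gridlines so I can read the lips, clip and ridge in both views.

```bash
python3 - <<'E'
from h import *
d=pickle.load(open('f0.pkl','rb'))
def t(n,x,y,w,h,W,H,g=1.):
    s=W/w;b=cv2.resize(d[n]['image'][y:y+h,x:x+w,::-1],(W,H),interpolation=cv2.INTER_CUBIC)
    b=np.clip(b*g,0,255).astype(np.uint8)
    for k in range(x,x+w):
        if k%10==0: X=int((k-x+.5)*s); b[:6,X]=(0,0,255); b[-6:,X]=(0,0,255);cv2.putText(b,str(k),(X-10,16),0,.35,(0,0,255),1)
    for k in range(y,y+h):
        if k%10==0: Y=int((k-y+.5)*s); b[Y,:6]=(0,0,255); b[Y,-6:]=(0,0,255);cv2.putText(b,str(k),(6,Y),0,.35,(0,0,255),1)
    return b
A=t('top',152,188,70,60,420,360,1.1);B=t('side',190,168,50,36,380,274,1.1)
C=t('top',326,184,60,35,420,245,2);D=t('side',222,250,76,65,380,325,2)
L=np.vstack([A,C])[:599];R=np.vstack([B,D])[:599]
cv2.imwrite('pics/z.png',np.hstack([L,R]))
E
```

```text
(no output)
```

View pics/z.png

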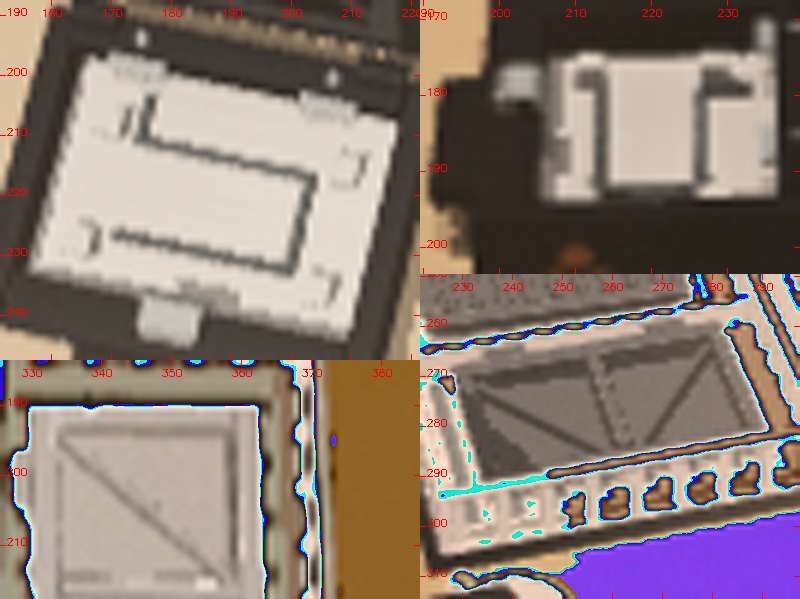

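I read these features off the crop, as (u,v) pixels:

| Feature | Top view | Side view |
|---|---|---|
| Lip a | (174.5,198.8) | (234.9,172.1) |
| Lip b | (206.3,204.8) | (235.6,190.5) |
| Clip | (179.5,241.2) | (202.5,178.4) |
| Ridge, rear end | (334.5,216) | (256.9,266.1) |
| Ridge, front end | (357,215.6) | (261.9,284.3) |

Now to triangulate them.

```bash
python3 - <<'E'
from h import *
d=pickle.load(open('f0.pkl','rb'));T,S=d['top'],d['side']
for n,a,b in [('lipa',(174.5,198.8),(234.9,172.1)),('lipb',(206.3,204.8),(235.6,190.5)),('clip',(179.5,241.2),(202.5,178.4)),('ridge rear',(334.5,216),(256.9,266.1)),('ridge front',(357,215.6),(261.9,284.3))]:
    p,e=tri(T,a,S,b);print(n,np.round(p*1e3,1),'gap',round(e*1e3,1))
a=onz(T,174.5,198.8,.0705);b=onz(T,206.3,204.8,.0705);y=(a-b)[:2];print('lips on z',a*1e3,b*1e3,np.linalg.norm(y)*1e3,'press yaw',np.degrees(np.arctan2(-y[0],y[1])))
c=onz(T,179.5,241.2,.079);print('clip',c*1e3)
m=(a+b)/2;yy=y/np.linalg.norm(y);xx=np.array([yy[1],-yy[0]]);print('bed from lips',(m[:2]-.072*xx)*1e3,'clip in bed',xx@(c[:2]-m[:2])+.072,yy@(c[:2]-m[:2]))
# plate rim
Q=np.array([onz(T,*p,.032)[:2] for p in [(330.0,190.4),(363.0,190.4),(364.7,244),(331.0,244)]])*1e3
print(Q.round(1),Q.mean(0),np.linalg.norm(Q-np.roll(Q,-1,0),axis=1))
for p in [(334.5,216),(357,215.6)]: print('ridge z34',onz(T,*p,.034)*1e3)
# bed pan corners in top at wall tops/pan
for p in [(166,197.3),(217.4,208),(209.4,243.5),(157,232.5)]: print('pan',(onz(T,*p,.031)*1e3).round(1),(onz(T,*p,.064)*1e3).round(1))
E
```

```text
lipa [595.6 317.4  72.9] gap 0.4
lipb [579.7 203.2  48.5] gap 5.7
clip [442.3 285.   79.3] gap 0.9
ridge rear [ 564.1 -275.1   32.7] gap 2.8
ridge front [ 566.3 -360.2   25.6] gap 4.7
lips on z [596.27950001 317.96991823  70.5       ] [578.73469409 199.93873124  70.5       ] 119.32804077888177 press yaw -8.454851704560108
clip [441.82643313 285.08816885  79.        ]
bed from lips [516.28959103 269.5404872 ] clip in bed -0.07593987055925962 0.004430389225404931
[[ 659.8 -258. ]
 [ 664.9 -382.6]
 [ 463.3 -386. ]
 [ 458.2 -262.4]] [ 561.58202692 -322.2517757 ] [124.68298617 201.65451085 123.73950275 201.65950327]
ridge z34 [ 562.40769449 -274.73912181   34.        ]
ridge z34 [ 567.33650845 -358.42147867   34.        ]
pan [608.2 359.4  31. ] [601.9 351.2  64. ]
pan [575.3 163.2  31. ] [569.7 159.4  64. ]
pan [441.8 184.3  31. ] [439.2 180.   64. ]
pan [474.3 380.8  31. ] [471.  372.1  64. ]
```

The rim measures 124.7 × 201.7 mm against 124 × 200. The lips are 119.3 mm apart against 120. The clip triangulates to z 79, as stated. That puts the plate at (0.562,-0.322) with yaw 91.4°, and the bed at (0.516,0.2705) with yaw -9.3°. Next come a delta helper and the approach.

```bash
cat > rel.py <<'E'
import sys,numpy as np
from cell import manip, cams, ticket
from scipy.spatial.transform import Rotation as R
# target: x y z yaw(deg, of tool x) pitch(deg, plate front up) 
x,y,z,yaw,p=map(float,sys.argv[1:6])
s=manip.state();R0=R.from_rotvec(s['tcp_rot'])
G=R.from_euler('z',yaw,degrees=True)*R.from_euler('y',p,degrees=True)*R.from_euler('x',180,degrees=True)
print('d',R0.inv().apply(np.array([x,y,z])-s['position']).round(4),'rv',(R0.inv()*G).as_rotvec().round(4),'pos',s['position'].round(4),'f',s['contact_force'].round(1),'t',s['t'])
E
python3 rel.py 0.563 -0.316 0.231 91.4 0
python3 nudge.py '[[[0.05, -0.017, 0, 0, 0, -0.14], [0.1, -0.035, 0, 0, 0, -0.28], [0.15, -0.053, 0, 0, 0, -0.42], [0.2, -0.07, 0, 0, 0, -0.56], [0.25, -0.088, 0, 0, 0, -0.7], [0.29, -0.102, 0, 0, 0, -0.84], [0.33, -0.117, 0, 0, 0, -0.98], [0.37, -0.13, 0, 0, 0, -1.12]]]' 0.028
python3 rel.py 0.563 -0.316 0.15 91.4 0
```

```text
d [ 0.4441 -0.1562 -0.    ] rv [-8.0000e-04 -7.0000e-04 -1.2944e+00] pos [ 0.1852 -0.5967  0.2308] f [-0.1  0.2 -0.1] t 0.1
t: 0.9
position: [0.5017, -0.3611, 0.2311]
tcp_rot: [-2.375, -2.056, 0.0]
contact_force: [0.1, -1.4, -0.3]
grip_width: 0.0276
grip_force: 0.0
d [0.0534 0.0542 0.0811] rv [-0.0003 -0.0003 -0.1679] pos [ 0.5017 -0.3611  0.2311] f [ 0.1 -1.4 -0.3] t 0.9
```

```bash
python3 nudge.py '[[[0.02, 0.02, 0.03, 0, 0, -0.08], [0.04, 0.04, 0.06, 0, 0, -0.16], [0.05, 0.05, 0.08, 0, 0, -0.167], [0.05, 0.05, 0.08, 0, 0, -0.167], [0.05, 0.05, 0.08, 0, 0, -0.167]]]'
python3 rel.py 0.563 -0.316 0.15 91.4 0
python3 - <<'E'
from h import *
from cell import manip, cams, ticket
S=9;o=[]
for n,(x,y,w,h) in {'top':(326,184,44,64),'side':(215,235,80,70)}.items():
    f=cams.grab_frame(n);b=cv2.resize(f['image'][y:y+h,x:x+w,::-1],None,fx=400/w,fy=400/w,interpolation=cv2.INTER_CUBIC)
    b=np.minimum(b.astype(int)*2,255).astype(np.uint8);o.append(cv2.copyMakeBorder(b,0,600-b.shape[0],0,0,0))
cv2.imwrite('pics/pre.png',np.hstack(o))
E
```

```text
t: 1.4
position: [0.5568, -0.3214, 0.1515]
tcp_rot: [-2.202, -2.24, 0.0]
contact_force: [0.4, -0.5, 0.5]
grip_width: 0.028
grip_force: 0.0
d [0.0053 0.0063 0.0015] rv [-0.0006 -0.0002 -0.0075] pos [ 0.5568 -0.3214  0.1515] f [ 0.4 -0.5  0.5] t 1.4
```

View pics/pre.png

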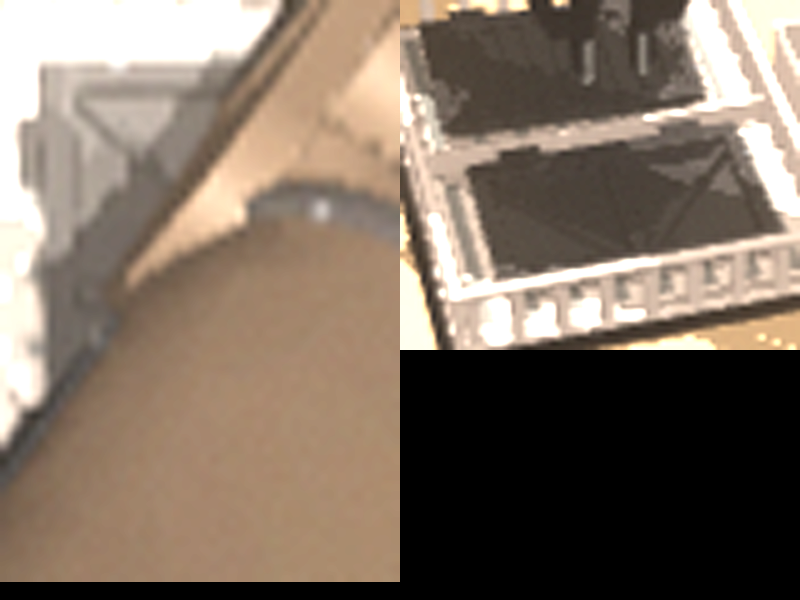

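The top view is blocked by the arm. The side view shows both fingertips hovering at crop (588,85) and (643,72), in line with the ridge direction. I'll correct the xy and descend, checking force.

```bash
python3 nudge.py '[[[0.005, 0.006, 0.03, 0, 0, -0.007], [0.005, 0.006, 0.06, 0, 0, -0.007], [0.005, 0.006, 0.08, 0, 0, -0.007], [0.005, 0.006, 0.1, 0, 0, -0.007], [0.005, 0.006, 0.11, 0, 0, -0.007], [0.005, 0.006, 0.11, 0, 0, -0.007]]]'
python3 rel.py 0.563 -0.316 0.02 91.4 0
```

```text
t: 2.1
position: [0.5623, -0.3167, 0.0411]
tcp_rot: [-2.195, -2.246, 0.0]
contact_force: [-0.1, 0.6, 0.4]
grip_width: 0.028
grip_force: 0.0
d [0.0006 0.0007 0.0211] rv [-0.0006 -0.0003 -0.0016] pos [ 0.5623 -0.3167  0.0411] f [-0.1  0.6  0.4] t 2.1
```

```bash
python3 nudge.py '[[[0, 0, 0.01, 0, 0, 0], [0, 0, 0.016, 0, 0, 0], [0, 0, 0.021, 0, 0, 0], [0, 0, 0.021, 0, 0, 0]]]'
python3 nudge.py '[[[0, 0, 0, 0, 0, 0], [0, 0, 0, 0, 0, 0], [0, 0, 0, 0, 0, 0], [0, 0, 0, 0, 0, 0], [0, 0, 0, 0, 0, 0], [0, 0, 0, 0, 0, 0]]]' 0 80
```

```text
t: 2.5
position: [0.5627, -0.316, 0.0198]
tcp_rot: [-2.194, -2.248, 0.0]
contact_force: [-0.6, 0.2, 0.3]
grip_width: 0.0282
grip_force: 0.0
t: 3.1
position: [0.5631, -0.3162, 0.0208]
tcp_rot: [2.194, 2.247, 0.0]
contact_force: [-1.2, 1.0, 6.7]
grip_width: 0.0079
grip_force: 80.8
```

```bash
python3 nudge.py '[[[0, 0, -0.004, 0, 0, 0], [0, 0, -0.01, 0, 0, 0], [0, 0, -0.02, 0, 0, 0], [0, 0, -0.03, 0, 0, 0], [0, 0, -0.03, 0, 0, 0]]]'
python3 nudge.py '[[[0, 0, -0.03, 0, 0, 0], [0, 0, -0.07, 0, 0, 0], [0, 0, -0.11, 0, 0, 0], [0, 0, -0.15, 0, 0, 0], [0, 0, -0.18, 0, 0, 0], [0, 0, -0.2, 0, 0, 0], [0, 0, -0.2, 0, 0, 0]]]'
```

```text
t: 3.6
position: [0.5635, -0.3165, 0.0522]
tcp_rot: [2.193, 2.246, 0.001]
contact_force: [-0.1, -0.3, -3.8]
grip_width: 0.0076
grip_force: 79.7
t: 4.3
position: [0.5635, -0.3165, 0.2532]
tcp_rot: [2.191, 2.244, 0.001]
contact_force: [0.3, -0.7, -3.8]
grip_width: 0.0074
grip_force: 79.6
```

Held: 3.8 N corresponds to 0.39 kg. Carrying it over to the bed.

```bash
python3 rel.py 0.515 0.271 0.253 -9.3 0
python3 nudge.py '[[[0.03, -0.003, 0, 0, 0, 0.12], [0.08, -0.007, 0, 0, 0, 0.25], [0.13, -0.01, 0, 0, 0, 0.38], [0.175, -0.013, 0, 0, 0, 0.51], [0.22, -0.017, 0, 0, 0, 0.64], [0.265, -0.02, 0, 0, 0, 0.77], [0.31, -0.025, 0, 0, 0, 0.9], [0.35, -0.028, 0, 0, 0, 1.03]]]'
python3 rel.py 0.515 0.271 0.253 -9.3 0
```

```text
d [ 0.5884 -0.0343 -0.0017] rv [ 5.6000e-03 -1.3000e-03  1.7572e+00] pos [ 0.5635 -0.3165  0.2532] f [ 0.3 -0.7 -3.8] t 4.3
t: 5.1
position: [0.5253, 0.0351, 0.2489]
tcp_rot: [-3.019, -0.868, 0.003]
contact_force: [1.1, -0.1, -4.2]
grip_width: 0.0074
grip_force: 79.6
d [ 0.1165 -0.2053 -0.0041] rv [-6.00e-04  2.00e-03  7.22e-01] pos [0.5253 0.0351 0.2489] f [ 1.1 -0.1 -4.2] t 5.1
```

```bash
python3 nudge.py '[[[0.02, -0.03, 0, 0, 0, 0.13], [0.04, -0.07, 0, 0, 0, 0.26], [0.06, -0.11, 0, 0, 0, 0.39], [0.09, -0.15, 0, 0, 0, 0.52], [0.105, -0.185, 0, 0, 0, 0.64], [0.116, -0.205, 0, 0, 0, 0.71], [0.116, -0.205, 0, 0, 0, 0.722], [0.116, -0.205, 0, 0, 0, 0.722]]]'
python3 rel.py 0.515 0.271 0.253 -9.3 0
```

```text
t: 5.9
position: [0.5142, 0.2684, 0.2488]
tcp_rot: [3.131, -0.244, -0.003]
contact_force: [-0.0, -0.8, -4.0]
grip_width: 0.0078
grip_force: 79.6
d [ 0.0004 -0.0027 -0.0042] rv [0.0014 0.0017 0.0069] pos [0.5142 0.2684 0.2488] f [-0.  -0.8 -4. ] t 5.9
```

Pitching the front up 18° and lowering to a hover, then checking by eye.

```bash
python3 rel.py 0.511 0.2714 0.14 -9.3 18
python3 nudge.py '[[[0, 0, 0.02, 0, -0.1, 0], [0, -0.003, 0.04, 0, -0.2, 0], [-0.003, -0.003, 0.06, 0, -0.3, 0.006], [-0.003, -0.003, 0.08, 0, -0.314, 0.006], [-0.003, -0.003, 0.108, 0, -0.314, 0.006], [-0.003, -0.003, 0.108, 0, -0.314, 0.006], [-0.003, -0.003, 0.108, 0, -0.314, 0.006]]]'
python3 rel.py 0.511 0.2714 0.14 -9.3 18
python3 - <<'E'
from h import *
from cell import manip, cams, ticket
d={};o=[]
for n,(x,y,w,h) in {'top':(150,185,75,65),'side':(180,140,75,60)}.items():
    f=cams.grab_frame(n);d[n]=f;b=cv2.resize(f['image'][y:y+h,x:x+w,::-1],None,fx=400/w,fy=400/w,interpolation=cv2.INTER_CUBIC)
    b=np.minimum(b.astype(float)*1.6,255).astype(np.uint8);o.append(cv2.copyMakeBorder(b,0,400-b.shape[0],0,0,0))
pickle.dump(d,open('f1.pkl','wb'))
cv2.imwrite('pics/hov.png',np.hstack(o))
E
```

```text
d [-0.0034 -0.0026  0.1088] rv [ 0.0025 -0.3124  0.0066] pos [0.5142 0.2684 0.2488] f [-0.  -0.8 -4. ] t 5.9
t: 6.6
position: [0.5123, 0.2714, 0.1424]
tcp_rot: [-3.069, 0.251, 0.485]
contact_force: [-0.1, 1.0, -4.3]
grip_width: 0.0079
grip_force: 79.5
d [-0.0005  0.0002  0.0027] rv [ 0.001  -0.0009 -0.0011] pos [0.5123 0.2714 0.1424] f [-0.1  1.  -4.3] t 6.6
```

View pics/hov.png

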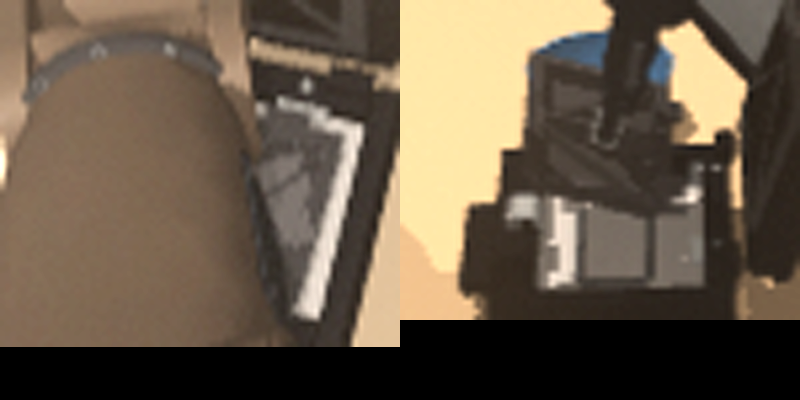

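The plate hovers tilted over the bed. In the top crop its -y edge runs beside a bright pan strip, from (355,130) to (305,315). The side view shows it clear of the lid and the clip. I'll zoom in on that edge to check sideways offset and yaw.

```bash
python3 - <<'E'
from h import *
d=pickle.load(open('f1.pkl','rb'));d0=pickle.load(open('f0.pkl','rb'))
x,y,w,h=193,198,28,50
o=[]
for D in (d,d0):
    b=cv2.resize(D['top']['image'][y:y+h,x:x+w,::-1],None,fx=12,fy=12,interpolation=cv2.INTER_CUBIC)
    b=np.minimum(b.astype(float)*1.5,255).astype(np.uint8);o.append(b)
cv2.imwrite('pics/e.png',np.hstack(o))
g=cv2.cvtColor(d['top']['image'],cv2.COLOR_RGB2GRAY)
for r in range(206,242,4): print(r,g[r,193:221].tolist())
E
```

```text
206 [41, 45, 60, 59, 59, 78, 79, 54, 50, 52, 52, 54, 54, 64, 74, 99, 122, 121, 78, 39, 30, 30, 30, 32, 33, 33, 32, 39]
210 [45, 45, 41, 50, 54, 52, 42, 52, 52, 54, 55, 54, 54, 53, 53, 53, 52, 52, 53, 66, 67, 100, 139, 139, 138, 47, 35, 38]
214 [46, 45, 38, 34, 43, 45, 42, 45, 52, 66, 65, 66, 71, 68, 49, 52, 51, 61, 54, 54, 68, 113, 140, 140, 43, 36, 34, 35]
218 [46, 45, 43, 45, 34, 48, 67, 66, 67, 74, 69, 56, 56, 69, 74, 52, 56, 54, 56, 84, 130, 142, 141, 46, 34, 35, 36, 37]
222 [49, 46, 44, 37, 40, 31, 36, 63, 67, 66, 75, 75, 76, 74, 61, 54, 53, 53, 82, 131, 141, 140, 46, 34, 34, 36, 37, 30]
226 [52, 48, 48, 45, 40, 34, 32, 30, 59, 76, 75, 75, 75, 76, 75, 53, 58, 96, 136, 141, 141, 50, 36, 36, 38, 37, 29, 32]
230 [51, 47, 44, 45, 43, 45, 32, 32, 32, 54, 65, 65, 75, 66, 65, 64, 107, 140, 140, 141, 57, 35, 35, 35, 37, 29, 30, 91]
234 [51, 51, 46, 44, 46, 35, 40, 31, 29, 30, 44, 51, 53, 55, 63, 109, 140, 141, 140, 51, 34, 35, 37, 37, 30, 31, 70, 125]
238 [56, 53, 51, 48, 46, 43, 34, 36, 37, 31, 35, 45, 44, 58, 111, 141, 142, 142, 60, 35, 35, 37, 39, 30, 31, 83, 125, 125]
```

View pics/e.png

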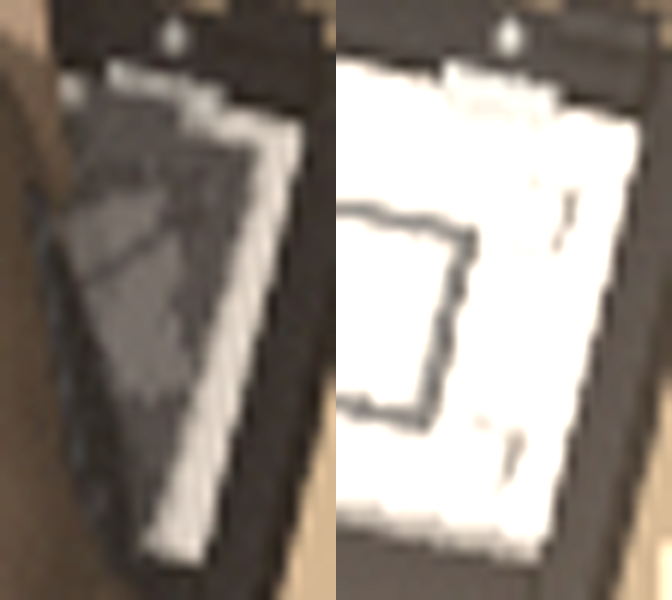

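```bash
python3 - <<'E'
from h import *
from scipy.spatial.transform import Rotation as R
d=pickle.load(open('f1.pkl','rb'));T=d['top']
tcp=np.array([.5123,.2714,.1424]);G=R.from_euler('z',-9.3,degrees=True)*R.from_euler('y',18,degrees=True)
Rm=G.as_matrix();org=tcp-Rm@[.006,0,.009];n=Rm[:,2]
B=np.array([.5155,.2707,.045]);Rb=R.from_euler('z',-9.3,degrees=True).as_matrix()
def pl(u,v,h):
    o,dd=ray(T,u,v);p0=org+n*h;return o+dd*((p0-o)@n)/(dd@n)
print('plate edge: bed frame / nominal plate frame')
for v,u in zip(range(214,239,4),[213.64,212.28,211.3,210,208.77,207.74,206.74]):
    p=pl(u,v,.02);q=onz(T,[216.5,215.54,214.53,213.56,212.6,211.57,210.64][(v-214)//4],v,.064)
    print(v,(Rb.T@(p-B)*1e3).round(1),(Rm.T@(p-org)*1e3).round(1),'wall',(Rb.T@(q-B)*1e3).round(1))
p=pl(207.9,206.3,.019);print('tab tip',(Rm.T@(p-org)*1e3).round(1))
p=pl(209.2,207,.019);print('tab end',(Rm.T@(p-org)*1e3).round(1))
E
```

```text
plate edge: bed frame / nominal plate frame
214 [  36.8 -103.8   95.9] [  44.6 -104.    20. ] wall [  49.1 -102.8   19. ]
218 [  21.7 -103.1  100.9] [  28.7 -103.3   20. ] wall [  34.  -102.7   19. ]
222 [   7.  -103.6  105.6] [  13.2 -103.8   20. ] wall [  19.  -102.4   19. ]
226 [  -7.8 -103.1  110.4] [  -2.3 -103.3   20. ] wall [   4.  -102.2   19. ]
230 [ -22.3 -102.8  115.2] [ -17.6 -103.    20. ] wall [ -10.9 -102.1   19. ]
234 [ -36.5 -103.2  119.8] [ -32.6 -103.3   20. ] wall [ -25.7 -101.7   19. ]
238 [ -50.6 -103.6  124.3] [ -47.3 -103.8   20. ] wall [ -40.5 -101.7   19. ]
tab tip [ 69.7 -76.9  19. ]
tab end [ 68.1 -82.   19. ]
```

The relative edge check says the plate should move about +3.5 mm in bed y and turn by about -0.4°. I'll apply both while going down partway, then measure again closer in.

```bash
python3 rel.py 0.5117 0.2749 0.0837 -9.7 18
python3 nudge.py '[[[0, -0.0015, 0.02, 0, 0, 0.004], [0, -0.0035, 0.035, 0, 0, 0.007], [0, -0.0035, 0.045, 0, 0, 0.007], [0, -0.0035, 0.045, 0, 0, 0.007]]]'
python3 rel.py 0.5117 0.2749 0.0837 -9.7 18
```

```text
d [ 0.0169 -0.0028  0.0575] rv [ 0.002  -0.0028  0.0061] pos [0.5128 0.2718 0.1436] f [ 0.2 -0.2 -3.9] t 6.7
t: 7.1
position: [0.4987, 0.2775, 0.0994]
tcp_rot: [-3.069, 0.261, 0.487]
contact_force: [0.2, 0.5, -5.2]
grip_width: 0.0076
grip_force: 79.4
d [0.0175 0.0003 0.0109] rv [ 0.0033 -0.     -0.0008] pos [0.4987 0.2775 0.0994] f [ 0.2  0.5 -5.2] t 7.1
```

```bash
python3 nudge.py '[[[0.009, 0, 0.002, 0, 0, 0], [0.0175, 0, 0.005, 0, 0, 0], [0.0175, 0, 0.0105, 0, 0, 0], [0.0175, 0, 0.0105, 0, 0, 0], [0.0175, 0, 0.0105, 0, 0, 0]]]'
python3 rel.py 0.5117 0.2749 0.0837 -9.7 18
cat > edge.py <<'E'
from h import *
from cell import manip, cams, ticket
from scipy.spatial.transform import Rotation as R
f=cams.grab_frame('top');s=manip.state();pickle.dump(f,open('f2.pkl','wb'))
Rm=(R.from_rotvec(s['tcp_rot'])*R.from_euler('x',180,degrees=True)).as_matrix()
org=s['position']-Rm@[.006,0,.009];n=Rm[:,2]
B=np.array([.5155,.2707,.045]);Rb=R.from_euler('z',-9.7,degrees=True).as_matrix()
g=cv2.cvtColor(f['image'],cv2.COLOR_RGB2GRAY).astype(float)
for v in range(212,242,3):
    r=g[v];j=205+int(np.argmax(r[205:221]*0+np.where(r[205:221]>118,np.arange(16)+1,0)))
    k=j
    while r[k]>92:k+=1
    R_=k-1+(r[k-1]-92)/(r[k-1]-r[k])
    k=j
    while r[k]>97:k-=1
    L=k+(97-r[k])/(r[k+1]-r[k])
    o,dd=ray(f,L,v);p=o+dd*((org+n*.02-o)@n)/(dd@n);q=onz(f,R_,v,.064)
    print(v,round(L,2),round(R_,2),'plate edge in bed',(Rb.T@(p-B)*1e3).round(1),'wall',(Rb.T@(q-B)*1e3).round(1),r[int(L)-2:int(R_)+3])
E
python3 edge.py
```

```text
t: 7.6
position: [0.5122, 0.2751, 0.0839]
tcp_rot: [-3.069, 0.262, 0.487]
contact_force: [-0.7, 0.5, -3.7]
grip_width: 0.008
grip_force: 79.6
d [-0.0004  0.0003  0.0004] rv [ 0.0031  0.0003 -0.0016] pos [0.5122 0.2751 0.0839] f [-0.7  0.5 -3.7] t 7.6
212 212.33 216.9 plate edge in bed [ 52.  -88.   32.8] wall [  57.3 -102.2   19. ] [ 66.  94.  90. 111. 115. 130. 139.  87.  36.]
215 214.58 216.38 plate edge in bed [ 42.6 -98.9  35.9] wall [  46.1 -102.9   19. ] [ 53.  55.  63. 122. 126.  36.  36.]
218 213.56 215.52 plate edge in bed [ 30.7 -98.4  39.7] wall [  34.7 -102.4   19. ] [ 54.  54.  57. 129. 140.  47.  35.]
221 213.0 214.98 plate edge in bed [ 19.3 -99.5  43.4] wall [  23.6 -103.    19. ] [ 55.  59.  97. 140.  91.  36.]
224 212.25 214.27 plate edge in bed [  7.9 -99.9  47.2] wall [  12.4 -103.    19. ] [ 53.  55.  82. 142. 113.  36.  36.]
227 211.25 213.43 plate edge in bed [ -3.7 -99.5  50.9] wall [   1.1 -102.6   19. ] [ 54.  56.  82. 141. 128.  44.  35.]
230 210.33 212.57 plate edge in bed [-15.1 -99.3  54.6] wall [ -10.2 -102.    19. ] [ 55.  55.  75. 141. 139.  56.  36.]
[... 422 characters left out ...]
7.29 plate edge in bed [ -29.9 -133.9   59.5] wall [  17.5 -335.6   19. ] [ 36.  31.  41. 115. 126. 126. 126. 126. 125. 126. 126. 126. 125. 126.
 125. 126. 126. 126. 126. 126. 127. 127. 126. 127. 126. 128. 126. 127.
 127. 127. 126. 128. 128. 126. 127. 126. 126. 127. 127. 127. 127. 126.
 127. 127. 127. 127. 127. 127. 127. 127. 128. 128. 127. 128. 126. 129.
 182. 182. 182. 182. 181. 108.  53.  52.]
239 217.92 254.27 plate edge in bed [ -40.9 -133.8   63.1] wall [ -10.4 -256.6   19. ] [ 37.  31.  32. 103. 125. 125. 125. 126. 126. 126. 125. 125. 125. 126.
 126. 126. 126. 126. 126. 126. 127. 126. 127. 126. 126. 126. 127. 126.
 126. 127. 127. 127. 127. 126. 127. 127. 127. 127. 117. 102.  65.  58.]
```

The gap is now 3.4 mm (ideal is 4) and the edges are parallel. Going straight down 13 mm.

```bash
python3 nudge.py '[[[0.002, -0.0005, 0.006, 0, 0, 0], [0.003, -0.0005, 0.0095, 0, 0, 0], [0.004, -0.0005, 0.0124, 0, 0, 0], [0.004, -0.0005, 0.0124, 0, 0, 0], [0.004, -0.0005, 0.0124, 0, 0, 0]]]'
python3 rel.py 0.5117 0.2749 0.0707 -9.7 18
```

```text
t: 8.15
position: [0.5124, 0.2756, 0.071]
tcp_rot: [-3.069, 0.262, 0.486]
contact_force: [-0.1, -0.5, -4.5]
grip_width: 0.0078
grip_force: 79.6
d [-0.0004  0.0008  0.0004] rv [ 0.0029 -0.0001 -0.0015] pos [0.5124 0.2756 0.071 ] f [-0.1 -0.5 -4.5] t 8.15
```

Free of contact, so sliding the tabs back 10 mm under the lips, horizontally.

```bash
python3 nudge.py '[[[0.0025, 0, -0.0008, 0, 0, 0], [0.005, 0, -0.0016, 0, 0, 0], [0.0075, 0, -0.0024, 0, 0, 0], [0.0095, 0, -0.003, 0, 0, 0], [0.0095, 0, -0.003, 0, 0, 0], [0.0095, 0, -0.003, 0, 0, 0]]]'
python3 rel.py 0.5117 0.2749 0.0707 -9.7 18
python3 - <<'E'
from h import *
from cell import manip, cams, ticket
d={};o=[]
for n,(x,y,w,h) in {'top':(190,195,36,54),'side':(195,155,56,54)}.items():
    f=cams.grab_frame(n);b=cv2.resize(f['image'][y:y+h,x:x+w,::-1],None,fx=8.5,fy=8.5,interpolation=cv2.INTER_CUBIC)
    o.append(np.minimum(b.astype(float)*1.8,255).astype(np.uint8))
cv2.imwrite('pics/hook.png',np.hstack(o))
E
```

```text
t: 8.75
position: [0.5222, 0.2739, 0.0709]
tcp_rot: [-3.069, 0.262, 0.486]
contact_force: [-0.1, 0.4, -3.6]
grip_width: 0.0077
grip_force: 79.6
d [-0.0099  0.0008  0.0034] rv [ 0.0029 -0.     -0.0016] pos [0.5222 0.2739 0.0709] f [-0.1  0.4 -3.6] t 8.75
```

View pics/hook.png

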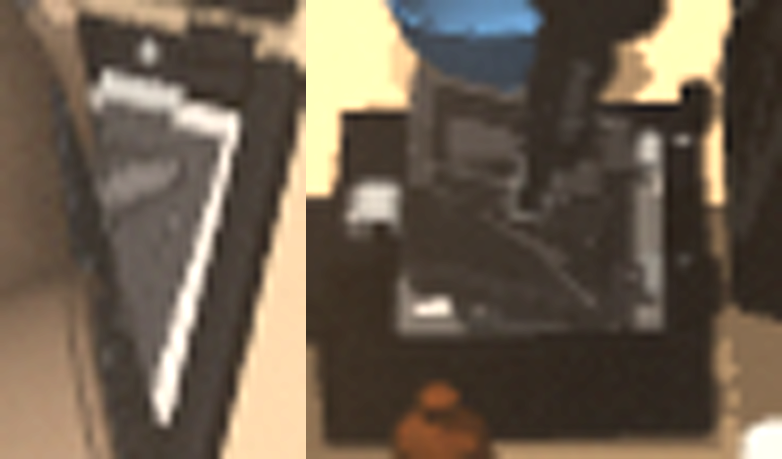

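The top view shows the full depth of lip b (about 13 mm) lying over the dark plate at crop (90-185, 70-110), so the tab is under it. The clip and front are clear. There is no contact yet, so I'll creep back towards the rear wall.

```bash
for i in 1 2; do python3 nudge.py '[[[0.0005, 0, -0.00015, 0, 0, 0], [0.001, 0, -0.0003, 0, 0, 0], [0.001, 0, -0.0003, 0, 0, 0]]]' | grep -E 'pos|contact'; done
```

```text
position: [0.5233, 0.2738, 0.0709]
contact_force: [0.0, -1.4, -5.4]
position: [0.5243, 0.2736, 0.0709]
contact_force: [-0.7, 0.4, -3.8]
```

```bash
for i in 1 2; do python3 nudge.py '[[[0.0005, 0, -0.00015, 0, 0, 0], [0.001, 0, -0.0003, 0, 0, 0], [0.001, 0, -0.0003, 0, 0, 0]]]' | grep -E 'pos|contact'; done
```

```text
position: [0.5254, 0.2734, 0.0709]
contact_force: [-0.5, -0.1, -4.7]
position: [0.5264, 0.2732, 0.0709]
contact_force: [-0.4, -0.7, -3.9]
```

```bash
for i in 1 2 3; do python3 nudge.py '[[[0.0005, 0, -0.00015, 0, 0, 0], [0.001, 0, -0.0003, 0, 0, 0], [0.001, 0, -0.0003, 0, 0, 0]]]' | grep -E 'pos|contact'; done
```

```text
position: [0.5271, 0.2731, 0.0708]
contact_force: [-1.4, 0.5, -3.7]
position: [0.5272, 0.273, 0.0708]
contact_force: [-6.8, 0.8, -2.0]
position: [0.5273, 0.273, 0.0708]
contact_force: [-11.5, 2.6, 0.6]
```

Rear wall found at TCP x 0.5271. I'll back off about 0.7 mm of true clearance and swing the front halfway down.

```bash
python3 nudge.py '[[[-0.0027, 0, 0.0009, 0, 0, 0], [-0.0027, 0, 0.0009, 0, 0, 0], [-0.0025, 0, 0.003, 0, 0.04, 0], [-0.002, 0, 0.005, 0, 0.09, 0], [-0.0018, 0, 0.0065, 0, 0.13, 0], [-0.0016, 0, 0.0081, 0, 0.157, 0], [-0.0016, 0, 0.0081, 0, 0.157, 0]]]'
python3 rel.py 0.525 0.2735 0.0636 -9.7 9
```

```text
t: 11.65
position: [0.5253, 0.2734, 0.0637]
tcp_rot: [-3.111, 0.265, 0.244]
contact_force: [0.0, -0.4, -5.1]
grip_width: 0.0076
grip_force: 79.5
d [-0.0003 -0.      0.0001] rv [ 0.0031 -0.0008 -0.0006] pos [0.5253 0.2734 0.0637] f [ 0.  -0.4 -5.1] t 11.65
```

```bash
python3 nudge.py '[[[0, 0, 0.0015, 0, 0.03, 0], [0, 0, 0.003, 0, 0.06, 0], [0, 0, 0.0045, 0, 0.085, 0], [0, 0, 0.0058, 0, 0.105, 0], [0, 0, 0.0058, 0, 0.105, 0]]]'
python3 rel.py 0.5247 0.2735 0.0579 -9.7 3
```

```text
t: 12.15
position: [0.525, 0.2735, 0.0581]
tcp_rot: [-3.128, 0.266, 0.08]
contact_force: [2.4, -0.8, -3.2]
grip_width: 0.0078
grip_force: 79.8
d [-0.0002  0.0001  0.0002] rv [ 0.0028 -0.0014 -0.0006] pos [0.525  0.2735 0.0581] f [ 2.4 -0.8 -3.2] t 12.15
```

```bash
python3 nudge.py '[[[0, 0, 0.001, 0, 0.02, 0], [0, 0, 0.002, 0, 0.04, 0], [0, 0, 0.003, 0, 0.052, 0], [0, 0, 0.0038, 0, 0.052, 0], [0, 0, 0.0038, 0, 0.052, 0]]]'
python3 rel.py 0.5247 0.2735 0.054 -9.7 0
```

```text
t: 12.65
position: [0.5238, 0.2735, 0.0538]
tcp_rot: [3.127, -0.266, -0.002]
contact_force: [-0.5, 0.3, -3.5]
grip_width: 0.0073
grip_force: 79.6
d [ 0.0009 -0.0001 -0.0002] rv [ 0.0037  0.0012 -0.0004] pos [0.5238 0.2735 0.0538] f [-0.5  0.3 -3.5] t 12.65
```

```bash
for i in 1 2 3; do python3 nudge.py '[[[0, 0, 0.0005, 0, 0, 0], [0, 0, 0.001, 0, 0, 0], [0, 0, 0.001, 0, 0, 0]]]' | grep -E 'pos|rot|contact'; done
```

```text
position: [0.5239, 0.2735, 0.0538]
tcp_rot: [3.127, -0.266, -0.002]
contact_force: [-4.7, -1.3, 8.6]
position: [0.5239, 0.2735, 0.0538]
tcp_rot: [3.127, -0.266, -0.001]
contact_force: [-8.3, -2.5, 19.4]
position: [0.5239, 0.2736, 0.0537]
tcp_rot: [3.127, -0.266, -0.0]
contact_force: [-11.1, -4.0, 30.2]
```

It's hard down at z 0.0538, the home height. I'll unload, release and lift, then press the front separately to make sure of the clip.

```bash
python3 nudge.py '[[[0, 0, -0.0015, 0, 0, 0], [0, 0, -0.0028, 0, 0, 0], [0, 0, -0.0028, 0, 0, 0]]]'
python3 nudge.py '[[[0, 0, 0, 0, 0, 0], [0, 0, 0, 0, 0, 0], [0, 0, 0, 0, 0, 0], [0, 0, 0, 0, 0, 0]]]' 0.026
python3 nudge.py '[[[0, 0, -0.01, 0, 0, 0], [0, 0, -0.025, 0, 0, 0], [0, 0, -0.045, 0, 0, 0], [0, 0, -0.06, 0, 0, 0], [0, 0, -0.06, 0, 0, 0]]]'
```

```text
t: 13.85
position: [0.5243, 0.2735, 0.0538]
tcp_rot: [3.127, -0.266, -0.001]
contact_force: [-2.5, -0.1, 2.8]
grip_width: 0.0076
grip_force: 80.6
t: 14.25
position: [0.5244, 0.2735, 0.0538]
tcp_rot: [3.127, -0.266, -0.0]
contact_force: [0.8, 0.0, -0.1]
grip_width: 0.0257
grip_force: 0.0
t: 14.75
position: [0.5252, 0.2741, 0.1163]
tcp_rot: [3.129, -0.266, 0.005]
contact_force: [0.6, 0.3, -0.5]
grip_width: 0.0258
grip_force: 0.0
```

```bash
python3 - <<'E'
from h import *
from cell import manip, cams, ticket
d={};o=[]
for n,(x,y,w,h) in {'top':(150,190,75,62),'side':(190,155,64,54)}.items():
    f=cams.grab_frame(n);d[n]=f;b=cv2.resize(f['image'][y:y+h,x:x+w,::-1],None,fx=400/w,fy=400/w,interpolation=cv2.INTER_CUBIC)
    b=np.minimum(b.astype(float)*1.8,255).astype(np.uint8);o.append(cv2.copyMakeBorder(b,0,340-b.shape[0],0,0,0))
cv2.imwrite('pics/rel.png',np.hstack(o))
E
```

```text
(no output)
```

View pics/rel.png

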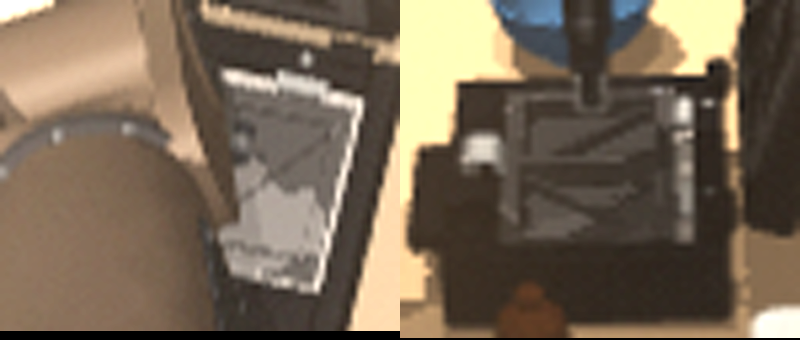

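The plate lies in the bed. The lips are visible over its rear edge and the clip patch is at side crop (480,150). Now I'll shut the fingers, move over the ridge's front end and press.

```bash
python3 nudge.py '[[[-0.015, 0, 0, 0, 0, 0], [-0.03, 0, 0, 0, 0, 0], [-0.044, 0, 0, 0, 0, 0], [-0.045, 0, 0.01, 0, 0, 0], [-0.045, 0, 0.03, 0, 0, 0], [-0.045, 0, 0.043, 0, 0, 0], [-0.045, 0, 0.043, 0, 0, 0]]]' 0 40
for i in 1 2 3; do python3 nudge.py '[[[0, 0, 0.001, 0, 0, 0], [0, 0, 0.002, 0, 0, 0], [0, 0, 0.002, 0, 0, 0]]]' | grep -E 'pos|contact'; done
```

```text
t: 15.55
position: [0.4794, 0.2808, 0.0688]
tcp_rot: [3.126, -0.266, -0.005]
contact_force: [-0.3, 0.1, 0.6]
grip_width: 0.0003
grip_force: 0.0
position: [0.4802, 0.2812, 0.0693]
contact_force: [-1.1, -0.2, -0.7]
position: [0.4801, 0.2812, 0.0671]
contact_force: [0.9, 0.7, 2.1]
position: [0.4802, 0.2813, 0.0669]
contact_force: [-7.6, -2.9, 27.5]
```

The ridge's front end stands at z 0.067, exactly home (45+22), and takes 27 N without giving. Retreating clear, then a numeric check of the rim, ridge and clip.

```bash
python3 nudge.py '[[[0, 0, -0.01, 0, 0, 0], [0, 0, -0.03, 0, 0, 0], [0, 0, -0.06, 0, 0, 0], [-0.02, 0, -0.1, 0, 0, 0], [-0.05, 0, -0.14, 0, 0, 0], [-0.08, 0, -0.17, 0, 0, 0], [-0.1, 0, -0.18, 0, 0, 0], [-0.1, 0, -0.18, 0, 0, 0]]]'
python3 nudge.py '[[[0, 0.05, -0.01, 0, 0, 0], [0, 0.1, -0.01, 0, 0, 0], [0, 0.15, -0.01, 0, 0, 0], [0, 0.2, -0.01, 0, 0, 0], [0, 0.24, -0.01, 0, 0, 0], [0, 0.28, -0.01, 0, 0, 0], [0, 0.3, -0.01, 0, 0, 0], [0, 0.3, -0.01, 0, 0, 0]]]'
python3 - <<'E'
from h import *
from cell import manip, cams, ticket
from scipy.spatial.transform import Rotation as R
d0=pickle.load(open('f0.pkl','rb'));B=np.array([.5165,.2707,.045]);Rb=R.from_euler('z',-9.7,degrees=True).as_matrix()
for n in('side','top'):
    f=cams.grab_frame(n)
    g=cv2.cvtColor(f['image'],cv2.COLOR_RGB2GRAY).astype(int);h=cv2.cvtColor(d0[n]['image'],cv2.COLOR_RGB2GRAY).astype(int)
    if n=='side': print(h[174:184,197:212]);print(g[174:184,197:212])
    else: print(h[233:247,172:190]);print(g[233:247,172:190])
    # outline of dark plate: corners expected
    for q in [(-62,-100,20),(-62,100,20),(62,-100,20),(62,100,20)]:
        u=proj(f,B+Rb@np.array(q)*1e-3);print(n,q,u.round(1))
    pickle.dump(f,open(f'end_{n}.pkl','wb'))
E
```

```text
t: 17.25
position: [0.38, 0.2991, 0.2468]
tcp_rot: [3.129, -0.264, 0.003]
contact_force: [-0.3, 0.2, -0.3]
grip_width: -0.0003
grip_force: 0.0
t: 18.05
position: [0.3309, 0.0008, 0.2555]
tcp_rot: [3.126, -0.272, -0.001]
contact_force: [0.3, -0.7, -0.3]
grip_width: 0.0
grip_force: 0.0
[[157 113  39  39  38  38  39  38  38  35  38  38  38  45  62]
 [156 110  39  39  41  44  45  44  41  42  66  69  84 118 183]
 [151  77  40  49  74  95  96  92  71  58 106 129 183 180 177]
 [143  54  46  88 138 157 158 152 119  76 107 128 179 149 110]
 [ 55  39  51  95 136 157 157 149 110  86 106 128 176 129  90]
 [ 39  38  53 104 142 155 156 149 109  85 102 129 177 135 102]
 [ 40  39  69 130 120 131 130 128 108  86 107 128 184 183 182]
 [ 40  41  51  76  63  58  40  50  78  86 107 127 183 183 183]
 [ 38  39  44  61  57  50  35  39  55  85 107 127 183 183 183]
 [ 38  39  39  41  42  40  36  35  40  69 106 127 183 183 182]]
[[146 103  33  33  33  33  33  33  32  36  57  57  56  37  44]
 [145 100  33  34  35  38  39  38  34  35  56  57  56  39  55]
 [140  69  33  43  68  87  87  84  64  38  56  59  62  42 
[... 2116 characters left out ...]
4 174 166 167 166 152 131  85  95 105 125]
 [ 53  54  56 146 173 173 174 174 173 174 174 175 174 122  63  87  86 104]
 [ 54  54  75 162 174 173 173 173 173 174 173 174 174  82  42  52  51  49]
 [ 53  54  73 162 162 162 163 174 174 174 174 174 173  62  41  53  52  53]
 [ 55  57  57 127 146 149 152 161 164 163 169 164 161  46  47  52  53  52]
 [ 56  56  55  82 112 114 118 120 134 150 157 152 124  46  53  53  55  53]
 [ 56  58  57  57  56  54  59  71  91 118 117 122  71  53  55  56  57  55]
 [ 51  51  52  55  56  58  57  57  56  57  56  63  59  55  57  57  56  55]]
top (-62, -100, 20) [208.6 243.6]
top (-62, 100, 20) [154.9 232. ]
top (62, -100, 20) [216.6 210.3]
top (62, 100, 20) [163.7 199.1]
```

The clip's pixels match the rest image apart from a small overall brightness change, so it has sprung back over the rim, and the arm is clear. Handing in.

```bash
python3 -c "
from cell import manip, cams, ticket
print(ticket.sign_off())"
```

```text
the job is handed in; nothing more can be done
None
```

The toasted-sandwich plate is in the bed with both rear tabs under the lips, the front pressed home and the clip back at rest over its rim; the plate is let go, nothing else was touched as far as I could tell, and I handed the job in after about 18 s with no verdict returned.

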